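Push the coolant spout home in its push-in fitting

TASK

Take the coolant spout with the orange head out of the wooden rack and push it straight down into the blue-collared push-in fitting on the red manifold, on through the stiff grip until it is fully home on the stop, with the spring valve inside pressed open, its nozzle pointing at the workpiece in the green vice; then let go of it. Its depth differs each time, so feel for the stop and do not ram the spout against the stop (stay below about 20 N on it), and leave the drift, the jar and the wrench where they are.

Things in the scene. Friction and masses are not known exactly. Their poses are not given: they have to be found in the camera images.
- spout_grip (a point): centre of the spout's orange square head (26 x 26 mm, 50 mm tall), the place to grip, 140 mm above the spout's foot; nothing stands within 30 mm beside it. z points up along the tube, x to the side the nozzle points to; the head's flat faces look along x and y.
- nozzle (a point): outlet of the short brass nozzle of the spout: it sticks out sideways along the spout's x, 47 mm from the tube's axis, 94 mm above the foot (below the orange head)
- spout_tip (a point): centre of the spout's foot, the end that goes into the fitting
- spout: the coolant spout: loose rigid steel tube, 16 mm diameter, 165 mm long, 200 to 300 g, upright in a well of the rack (50 mm deep, 0.8 mm play all round; lift 60 mm to clear). The foot is round-nosed (8 mm radius). Origin at the centre of the foot, axes as for spout_grip.
- mouth (a point): centre of the mouth of the push-in fitting, in its blue round collar (41 mm outside), 95 mm above the table; z up, the spout goes straight down into it. The mouth is a cone about 24 mm wide that narrows over 6 mm to a bore of 17.6 mm.
- fitting: the fixed fitting; origin on its axis, 35 mm below the mouth. Two sprung jaws resist the foot from about 20 to 30 mm below the mouth, rising to about 9 to 14 N; after that, the tube slides with a steady friction of about 6 to 9 N, which also holds it when let go.
- manifold: fixed red block, 100 x 100 x 60 mm, under the fitting; origin at its underside's centre. In it a spring valve meets the foot at a depth that differs each time and cannot be seen or measured: 38 to 58 mm below the mouth. It gives 3 mm (1.5 to 3.3 N on top of the friction); then the stop: the force on it climbs by about 5 N per mm from 4 N. Fully home is on the stop.
- work (a point): centre of the top of the aluminium workpiece in the green vice (90 x 100 mm, 62 mm tall, fixed), 140 mm from the fitting's axis; the nozzle of the seated spout must point at it, seen from above
- rack: wooden rack block, 70 x 170 x 60 mm, fixed; origin at the centre of its underside; two wells on its y axis at -45 and +45 mm, the spout in one and the drift in the other
- drift_mid (a point): middle of a dark steel drift (22 mm head, 123 mm long), loose, in the rack's other well; leave it there
- jar: amber glass jar, 60 mm diameter, 75 mm tall, loose; origin at the centre of its underside; leave alone
- wrench: steel wrench, 160 mm long, lying loose; leave alone
There are look-alikes about, which are no part of the job. Of the things that look like the spout, the largest one is meant.

How it is judged:
By the outcome, as a careful person would: the job done as asked, in the order asked, and still so for the second after the job is handed in, with the robot touching nothing.
It also fails if it takes over 43 s, if anything falls off the work surface, if the arm or the gripper's body presses on something with over 40 N, if the wrist force passes 120 N, or if a joint passes its speed limit or range.

ROBOT

A 6-joint arm with a two-finger parallel gripper is mounted at the origin on the work surface. World frame = base frame: x ahead of the robot, y to its left, z up, the work surface at z = 0. Lengths are in mm, angles in rad, forces in N, time in s.
With the tool pointing down it reaches from about 350 to 975 mm from the base axis. Payload 7.1 kg.
Tool frame: the origin (TCP) lies midway between the tips of the shut fingers; the grasp point (between the pads) lies 19 mm behind it (ctrl.hold_point_z is the distance from the TCP to the grasp point, in mm); z points along the fingers, y is the direction in which the jaws open and shut (so a half turn about z gives the same grasp; the last joint's range is limited). The gripper opens to 88 mm and grips with 3 to 60 N. Pads are 20 mm wide; open, the fingers measure 115 mm over their backs; the gripper's body (75 mm by 178 mm) begins 61 mm behind the grasp point.
Start: joints at [1.293, 0.423, 1.63, -0, 1.089, -0.019], TCP at [159.919, 604.178, 222.675] pointing down, gripper open.
Joint ranges: [-3, 3], [-0.9, 2.11], [0.09, 2.58], [-1.31, 4.45], [0.11, 2.69], [-2.54, 2.54]. Speed limits (rad/s): [2.39, 2.39, 3.01, 3.14, 3.14, 3.14].

INTERFACE

Orientations are given as a rotation vector (axis times angle).
In Python, from workcell import ctrl, eyes gives the robot as it stands.
- The arm moves only by the tool move_arm, never from a script. Its argument "deltas" is a list of rows, each a list of 6 numbers: the shift along the tool's x, y, z in mm, then the turn, a rotation vector about the tool's x, y, z in rad. A call has 1 to 5 rows; each row shifts and turns the pose as measured when the row begins, along the tool's axes as they then stand; what a row does not reach is not made up. A row lasts 1/12 s, in which the tool goes at most 41.7 mm and 7.16 degrees, less where a joint would pass 70% of its speed; a pose out of reach is approached as far as the arm can. A call is refused whole if a number of a shift passes 41.7 or a number of a turn 0.125, either way. A call with a gripper value outside its range is refused whole. "hand" is the closure, from -1 (fully open) to 1 (shut), set as the call begins (left out, the last holds). The fingers move at their own pace and stop on an object; the grip force is fixed at half the most. Time passes only in rows, so rows that do not move let the fingers close. It gives the time, the measured TCP pose, the force and the opening at its end, in the units of the state.
- ctrl.get_obs(): the state, without advancing time (a new reading comes with each control period).
- eyes.get_image(name): name is "scene" or "top" or "wrist"; returns a dict with "frame" (480x640x3 uint8, red, green, blue), "range_z" (480x640 float32, mm along the optical axis (not along the pixel's ray), 0 where there is no reading), "fx", "fy", "cx", "cy" (pixels), "cam_to_world" (4x4, takes a point from camera to world coordinates). Camera axes: x right, y down, z forward; pixel columns grow to the right and rows downward; lengths in mm; the calibration is good to about 2 mm. The wrist camera is an equidistant fisheye: a pixel r from the principal point sees the ray r / f radians off the axis. A picture is of the moment at which its call begins.
- ctrl.close_job(): hands the job in, once; it reports no verdict.
The state is a dict: "t": time; "qpos": joint angles; "qvel": joint speeds; "joint_torque": joint torques, N m; "ee_pos": TCP position; "orientation": TCP orientation; "ft_force": force on the tool from outside, world axes, zero at the start; "moment": the same for the moment, N m; "width": finger opening in mm.
Only numpy, scipy, OpenCV 4.12 (cv2) and the standard library are available. Lean on these libraries where they do the work, as an engineer would, in place of code of your own. Each camera call takes 0.05 s, during which the arm holds its last target.

## Working session

There is one attempt and no reset: what is moved stays moved. The work goes in short steps, Python scripts to look and compute and a tool call to move; the robot and the scene stay as the last step left them, time stands still between calls to the robot, and variables do not carry over. Pictures are saved under pics/ and viewed, and the job is handed in when it is done.

Besides the shell and the picture viewer there is one more tool, called after "Call:" by a JSON object that holds its "name" and its "arguments". move_arm: Moves the arm, as the interface text tells. Its arguments: {"type":"object","properties":{"deltas":{"type":"array"},"hand":{"type":"number"}},"required":["deltas"]}

```bash
ls; mkdir -p pics; python3 - <<'E'
from workcell import ctrl, eyes
import cv2,pickle
print(ctrl.get_obs(), ctrl.hold_point_z)
d={}
for n in("scene","top"):
    im=eyes.get_image(n); d[n]=im
    cv2.imwrite(f"pics/{n}1.png",im["frame"][...,::-1])
    print(n,im["fx"],im["cx"],im["cy"],im["cam_to_world"])
pickle.dump(d,open("im1.pkl","wb"))
E
```

```text
pics
{'t': 0.0, 'qpos': array([ 1.29299856e+00,  4.23836916e-01,  1.63067530e+00,  2.18800281e-05,
        1.08859833e+00, -1.89868238e-02]), 'qvel': array([-2.06599974e-03,  1.38821171e-03, -1.60991100e-03,  1.29060330e-05,
        6.15169454e-04, -5.22481616e-04]), 'joint_torque': array([-3.49872234e-04, -5.44612670e+01, -2.73680806e+01,  6.44295802e-02,
        2.24564545e-02, -1.48402714e-04]), 'ee_pos': array([159.76763243, 603.66582083, 221.90992208]), 'orientation': array([-4.05389872e-01, -3.11508066e+00,  2.35342403e-03]), 'ft_force': array([ 0.54244329, -0.22329591,  0.18776557]), 'moment': array([-0.00250178, -0.03692217, -0.05366929]), 'width': 87.92019636460827} 18.700000000000003
scene 449.5495764299476 318.116123929339 243.39172821501575 [[-6.68913596e-01  4.48666852e-01 -5.92665721e-01  9.63670360e+02]
 [ 7.43030593e-01  4.26584148e-01 -5.15685468e-01  3.16635325e+02]
 [ 2.14508264e-02 -7.85317783e-01 -6.18721134e-01  5.61756784e+02]
 [ 0.00000000e+00  0.00000000e+00  0.00000000e+00  1.00000000e+00]]
top 559.7204669920852 315.3855835143632 237.57215463614185 [[ 6.55769227e-03 -9.83004286e-01  1.83465449e-01  3.91695257e+02]
 [-9.99963441e-01 -7.45309307e-03 -4.19136085e-03 -6.27990689e+01]
 [ 5.48751075e-03 -1.83431256e-01 -9.83017223e-01  1.00975195e+03]
 [ 0.00000000e+00  0.00000000e+00  0.00000000e+00  1.00000000e+00]]
```

View pics/scene1.png

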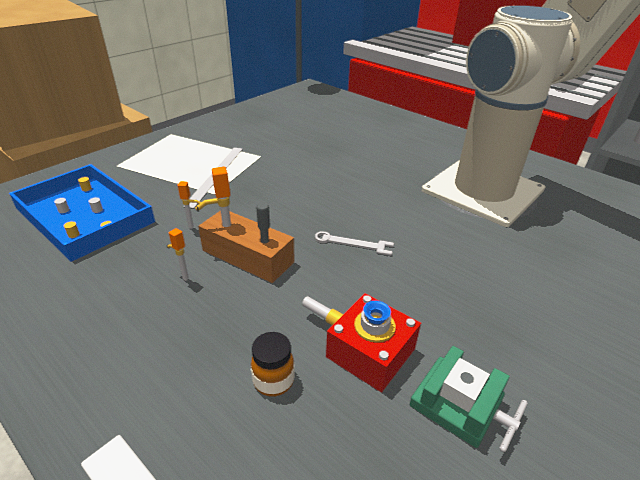

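View pics/top1.png

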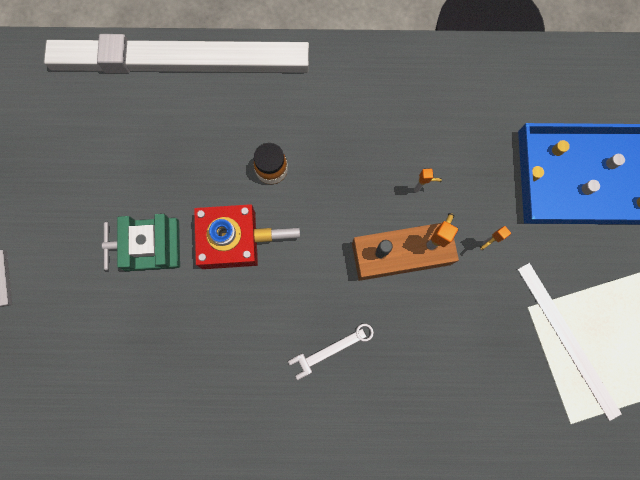

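Candidates: the orange heads in the scene image are at (220,180) in the rack, and at (183,188) and (176,238) standing on the table. The one in the rack well fits because it is the largest and stands in the rack. I'll confirm that in a crop and measure.

```bash
cat > h.py <<'E'
import numpy as np,cv2,pickle
def cloud(im):
    z=im["range_z"];v,u=np.mgrid[:480,:640]
    P=np.stack([(u-im["cx"])/im["fx"]*z,(v-im["cy"])/im["fy"]*z,z],-1)
    T=im["cam_to_world"];return P@T[:3,:3].T+T[:3,3]
def hsv(im): return cv2.cvtColor(im["frame"],cv2.COLOR_RGB2HSV)
E
python3 - <<'E'
from h import *
d=pickle.load(open("im1.pkl","rb"))
a=cv2.resize(d["scene"]["frame"][140:300,140:310],None,fx=2.4,fy=3,interpolation=cv2.INTER_CUBIC)
b=cv2.resize(d["top"]["frame"][150:290,340:520],None,fx=2.2,fy=3.4286,interpolation=cv2.INTER_CUBIC)
b=cv2.resize(d["top"]["frame"][150:290,340:520],(390,480),interpolation=cv2.INTER_CUBIC)
cv2.imwrite("pics/crop1.png",np.hstack([a[:480],b])[...,::-1])
for n in("scene","top"):
    im=d[n];C=cloud(im);H=hsv(im);h,s,v=H[...,0],H[...,1],H[...,2]
    m=((h>5)&(h<17)&(s>200)&(v>120)&(C[...,2]>65)).astype(np.uint8)
    k,l,st,ce=cv2.connectedComponentsWithStats(m)
    for i in range(1,k):
        if st[i,4]>25:
            p=C[l==i];print(n,"orange",st[i,:],np.median(p,0).round(),p.max(0).round(),p.min(0).round())
    bl=(h>100)&(h<125)&(s>150)&(C[...,2]>80)&(C[...,2]<110)&(C[...,0]>250)
    k,l,st,ce=cv2.connectedComponentsWithStats(bl.astype(np.uint8))
    for i in range(1,k):
        if st[i,4]>40:
            p=C[l==i]; top=p[p[:,2]>np.percentile(p[:,2],90)-3]; print(n,"blue",st[i],p.min(0).round(1),p.max(0).round(1), top.min(0).round(1),top.max(0).round(1))
    wp=(s<40)&(v>120)&(abs(C[...,2]-62)<6)
    k,l,st,ce=cv2.connectedComponentsWithStats(wp.astype(np.uint8))
    for i in range(1,k):
        if st[i,4]>100:
            p=C[l==i];print(n,"work",st[i],p.mean(0).round(1),p.min(0).round(1),p.max(0).round(1))
E
```

```text
scene orange [212 168  18  30 350] [ 566. -258.  154.] [964. 317. 562.] [ 555. -282.  127.]
scene orange [178 182  10  18 125] [ 576. -372.   97.] [ 582. -365.  111.] [ 565. -384.   78.]
scene orange [169 231  15  19 189] [ 676. -247.   95.] [ 680. -243.  110.] [ 663. -270.   70.]
scene blue [364 301  26  23 411] [553.9  72.2  81.9] [592.  109.1  97.9] [553.9  72.2  93.2] [592.  109.1  97.9]
scene work [ 81   0  56   8 118] [ -276.2 -2300.5    61.4] [ -444.9 -2319.2    56. ] [ -132.3 -2277.8    67.9]
scene work [389  32  80  20 210] [-892.5 -684.4   57.9] [-920.9 -903.    56.1] [-854.6 -509.1   63.5]
scene work [379  35  88  23 259] [-812.1 -666.    57.8] [-842.  -901.6   56. ] [-770.1 -470.8   62.6]
scene work [369  39  97  26 321] [-732.8 -639.6   57.6] [-762.6 -903.3   56. ] [-688.4 -428.9   64.2]
scene work [345  40 122  34 521] [-647.9 -644.6   57.5] [-682.7 -942.4   56. ] [-610.8 -379.9   60.5]
scene work [588  70  36  11 119] [-971.2   -7.2   58.1] [-999.8  -67.6   56.1] [-925.5   46.8   63. ]
scene work [581  74  38  12 145] [-891.7   -7.8   57.8] [-921.3  -69.3   56. ] [-851.    48.8   62.9]
scene work [568  79  44  13 174] [-811.   -13.6   57.9] [-840.7  -83.2   56.1] [-769.3   49.3   62.1]
scene work [551  83  55  15 229] [-730.1  -29.3   57.8] [-762.2 -111.    56. ] [-685.1   49.4   62.4]
scene work [549  88  49  17 257] [-648.6  -22.6   57.5] [-684.9 -103.7   56. ] [-616.4   47.9   59.9]
scene work [ 443  358   47   45 1102] [565.5 232.9  62.5] [536.5 207.9  56. ] [590.8 255.4  65.6]
top orange [423 169  10  10  38] [ 674. -251.  109.] [ 678. -246.  112.] [ 662. -261.  105.]
top orange [437 221  17  21  64] [ 561. -261.  175.] [ 575. -251.  180.] [ 544. -275.  172.]
top blue [209 220  23  22 301] [555.1  73.8  86.1] [591.7 109.9  99.2] [555.1  73.8  93.3] [591.3 109.9  99.2]
top work [128 225  26  30 647] [563.5 232.8  62.5] [537.5 210.7  56.4] [589.  257.9  67.5]
```

View pics/crop1.png

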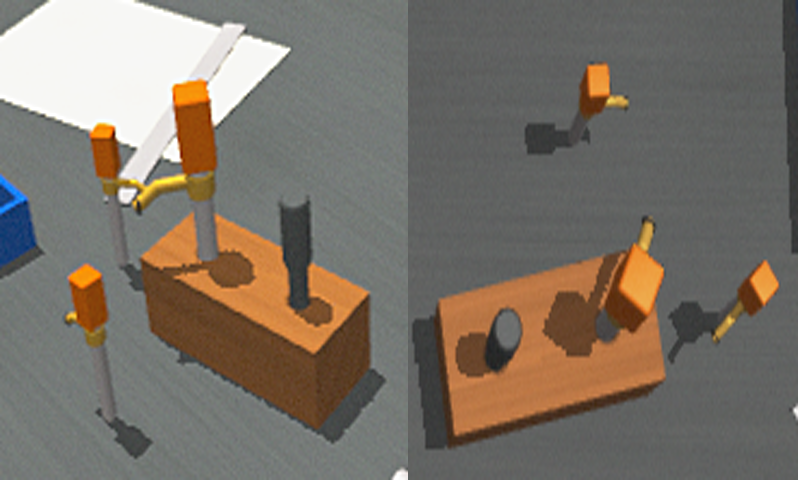

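```bash
python3 - <<'E'
from h import *
from scipy.optimize import least_squares
d=pickle.load(open("im1.pkl","rb"))
for n in("scene","top"):
    im=d[n];C=cloud(im);H=hsv(im);h,s,v=H[...,0],H[...,1],H[...,2]
    m=(h>3)&(h<17)&(s>180)&(np.linalg.norm(C[...,:2]-[563,-264],axis=-1)<45)&(C[...,2]>118)
    p=C[m]; print(n,m.sum(),p.min(0).round(),p.max(0).round())
    sd=p[p[:,2]<168][:,:2]
    if n=="top": sd=p[:,:2]
    print(cv2.minAreaRect(sd.astype(np.float32)))
    br=(h>17)&(h<30)&(s>100)&(np.linalg.norm(C[...,:2]-[563,-264],axis=-1)<70)&(C[...,2]>75)&(C[...,2]<118)
    q=C[br];c=np.array([563,-264]);r=np.linalg.norm(q[:,:2]-c,axis=1)
    f=q[r>18]; print("brass",len(q),len(f),f.mean(0).round(1), [np.arctan2(*(w[:2]-c)[::-1]).round(2) for w in f[::max(1,len(f)//12)]], f[np.argmax(np.linalg.norm(f[:,:2]-c,axis=1))])
    if n=="scene":
        def res(t):
            x=(sd-t[:2])@np.array([[np.cos(t[2]),-np.sin(t[2])],[np.sin(t[2]),np.cos(t[2])]])
            return np.max(np.abs(x),1)-13
        for a0 in(-.6,-.2,.2):
            o=least_squares(res,[563,-264,a0],loss="soft_l1",f_scale=1);print(o.x,o.cost)
E
```

```text
scene 362 [ 546. -282.  127.] [ 577. -250.  177.]
((563.1197509765625, -261.4608154296875), (15.055532455444336, 24.765907287597656), 57.89519119262695)
brass 145 73 [ 590.6 -283.   113.1] [np.float64(-0.91), np.float64(-0.67), np.float64(-0.68), np.float64(-0.53), np.float64(-0.73), np.float64(-0.65), np.float64(-0.69), np.float64(-0.47), np.float64(-0.58), np.float64(-0.59), np.float64(-0.59), np.float64(-0.56), np.float64(-0.52)] [ 603.66729069 -289.85002944  105.39647662]
[ 5.59977440e+02 -2.69065904e+02 -5.58450123e-01] 136.99678067299035
[ 559.97743793 -269.06590265    1.01234599] 136.99678067312675
[ 5.57855781e+02 -2.67845131e+02 -4.98187403e-01] 127.27895816485949
top 343 [ 543. -282.  128.] [ 575. -250.  180.]
((558.563232421875, -266.75689697265625), (26.318281173706055, 26.927385330200195), 59.6974983215332)
brass 51 40 [ 594.1 -286.7  113.1] [np.float64(-0.59), np.float64(-0.53), np.float64(-0.62), np.float64(-0.58), np.float64(-0.68), np.float64(-0.56), np.float64(-0.67), np.float64(-0.58), np.float64(-0.72), np.float64(-0.61), np.float64(-0.75), np.float64(-0.63), np.float64(-0.58), np.float64(-0.77)] [ 603.22738538 -290.95640043  107.26734858]
```

```bash
cat > plan.py <<'E'
import sys,numpy as np
from scipy.spatial.transform import Rotation as R
from workcell import ctrl
def plan(tx,ty,tz,b,n=5,vmax=38,wmax=.12,brief=False):
    o=ctrl.get_obs();p=o["ee_pos"].copy();r=R.from_rotvec(o["orientation"])
    y=r.as_matrix()[:,1];print("t",round(o["t"],2),"p",p.round(1),"bear",np.arctan2(y[1],y[0]).round(3),"zaxis",r.as_matrix()[:,2].round(3),"w",round(o["width"],1),"F",o["ft_force"].round(1))
    Y=np.array([np.cos(b),np.sin(b),0]);Z=np.array([0,0,-1.]);G=R.from_matrix(np.stack([np.cross(Y,Z),Y,Z],1))
    T=np.array([tx,ty,tz],float);rows=[]
    for i in range(n):
        d=T-p;L=np.linalg.norm(d);s=d*min(1,vmax/max(L,1e-9))
        w=(r.inv()*G).as_rotvec();a=np.linalg.norm(w);w=w*min(1,wmax/max(a,1e-9))
        l=r.inv().apply(s);row=[round(float(x),1) for x in l]+[round(float(x),3) for x in w];rows.append(row)
        p=p+r.apply(row[:3]);r=r*R.from_rotvec(row[3:])
        print(row)
    print("end",p.round(1),"left",np.linalg.norm(T-p).round(1))
if __name__=="__main__":
    a=[float(x) for x in sys.argv[1:]];plan(*a[:4],n=int(a[4]) if len(a)>4 else 5,vmax=a[5] if len(a)>5 else 38)
E
python3 plan.py 559 -267 235 -0.52 30
```

```text
t 0.1 p [159.8 603.7 222. ] bear 1.312 zaxis [-0.    -0.001 -1.   ] w 88.0 F [-0.6 -0.5  0.4]
[-24.1, -29.3, -0.5, -0.0, 0.0, 0.12]
[-27.5, -26.2, -0.5, -0.0, 0.0, 0.12]
[-30.4, -22.8, -0.5, -0.0, 0.0, 0.12]
[-32.9, -18.9, -0.5, -0.0, 0.0, 0.12]
[-35.0, -14.9, -0.5, -0.0, 0.0, 0.12]
[-36.5, -10.6, -0.5, -0.0, 0.0, 0.12]
[-37.5, -6.1, -0.5, -0.0, 0.0, 0.12]
[-38.0, -1.6, -0.5, -0.0, 0.0, 0.12]
[-37.9, 3.0, -0.5, -0.0, 0.0, 0.12]
[-37.3, 7.5, -0.5, -0.0, 0.0, 0.12]
[-36.1, 11.9, -0.5, -0.0, 0.0, 0.12]
[-34.4, 16.1, -0.5, -0.0, 0.0, 0.12]
[-32.2, 20.1, -0.5, 0.0, 0.0, 0.12]
[-29.6, 23.8, -0.5, 0.0, 0.001, 0.12]
[-26.5, 27.2, -0.5, 0.0, 0.0, 0.12]
[-23.1, 30.2, -0.5, 0.0, 0.0, 0.032]
[-22.1, 30.9, -0.5, 0.0, 0.0, -0.0]
[-22.1, 30.9, -0.5, 0.0, 0.0, -0.0]
[-22.1, 30.9, -0.5, 0.0, 0.0, -0.0]
[-22.1, 30.9, -0.5, 0.0, 0.0, -0.0]
[-22.1, 30.9, -0.4, 0.0, 0.0, -0.0]
[-22.1, 30.9, -0.5, 0.0, 0.0, -0.0]
[-22.1, 30.9, -0.4, 0.0, 0.0, -0.0]
[-22.1, 30.9, -0.5, 0.0, 0.0, -0.0]
[-22.2, 30.9, -0.4, 0.0, 0.0, -0.0]
[-4.6, 6.5, -0.1, 0.0, 0.0, -0.0]
[-0.0, -0.0, -0.0, 0.0, 0.0, -0.0]
[-0.0, -0.0, -0.0, 0.0, 0.0, -0.0]
[-0.0, -0.0, -0.0, 0.0, 0.0, -0.0]
[-0.0, -0.0, -0.0, 0.0, 0.0, -0.0]
end [ 559. -267.  235.] left 0.1
```

Call:
{"name": "move_arm", "arguments": {"deltas": [[-24, -29, -0.5, 0, 0, 0.12], [-27, -26, -0.5, 0, 0, 0.12], [-30, -23, -0.5, 0, 0, 0.12], [-33, -19, -0.5, 0, 0, 0.12], [-35, -15, -0.5, 0, 0, 0.12]], "hand": -1}}

```text
t: 0.52
ee_pos: [236.2, 430.4, 221.8]
orientation: [-1.329, -2.846, 0.002]
ft_force: [0.7, 0.2, -0.2]
width: 87.7
```

```bash
python3 plan.py 559 -267 235 -0.52 10
```

```text
t 0.52 p [236.2 430.4 221.8] bear 0.697 zaxis [-0.001 -0.001 -1.   ] w 87.7 F [ 0.7  0.2 -0.2]
[-36.7, -9.9, -0.7, -0.0, 0.0, 0.12]
[-37.6, -5.4, -0.6, -0.0, 0.0, 0.12]
[-38.0, -0.9, -0.7, -0.0, 0.0, 0.12]
[-37.8, 3.7, -0.6, -0.0, 0.0, 0.12]
[-37.1, 8.2, -0.7, -0.0, 0.0, 0.12]
[-35.9, 12.5, -0.6, -0.0, 0.0, 0.12]
[-34.1, 16.7, -0.7, -0.0, 0.0, 0.12]
[-31.9, 20.7, -0.6, -0.0, 0.0, 0.12]
[-29.1, 24.4, -0.7, -0.0, 0.001, 0.12]
[-26.0, 27.7, -0.7, -0.001, 0.0, 0.12]
end [395.9  85.6 228.4] left 388.6
```

Tracking is good.

Call:
{"name": "move_arm", "arguments": {"deltas": [[-36.7, -9.9, -1.5, 0, 0, 0.12], [-37.6, -5.4, -1.5, 0, 0, 0.12], [-38, -0.9, -1.5, 0, 0, 0.12], [-37.8, 3.7, -1.5, 0, 0, 0.12], [-37, 8, -1.5, 0, 0, 0.12]]}}

```text
t: 0.93
ee_pos: [314.4, 247.8, 228.4]
orientation: [-2.14, -2.3, 0.006]
ft_force: [1.1, 0.2, 0.6]
width: 87.9
```

Call:
{"name": "move_arm", "arguments": {"deltas": [[-36, 12.5, -1, 0, 0, 0.12], [-34, 16.7, -1, 0, 0, 0.12], [-32, 20.7, -1, 0, 0, 0.12], [-29, 24.4, -1, 0, 0, 0.12], [-26, 27.7, -1, 0, 0, 0.12]]}}

```text
t: 1.35
ee_pos: [388.6, 63.3, 234.2]
orientation: [2.743, 1.529, -0.004]
ft_force: [0.7, 0.8, 0.2]
width: 88.1
```

```bash
python3 plan.py 559 -267 235 -0.52 12
```

```text
t 1.35 p [388.6  63.3 234.2] bear -0.554 zaxis [-0.002 -0.002 -1.   ] w 88.1 F [0.7 0.8 0.2]
[-19.6, 32.6, -0.0, -0.0, 0.003, -0.034]
[-20.7, 31.9, -0.1, -0.0, 0.0, 0.0]
[-20.7, 31.9, -0.1, -0.0, 0.0, 0.0]
[-20.7, 31.9, -0.1, -0.0, 0.0, 0.0]
[-20.6, 31.9, -0.1, -0.0, 0.0, 0.0]
[-20.7, 31.9, -0.1, -0.0, 0.0, 0.0]
[-20.6, 31.9, -0.1, -0.0, 0.0, 0.0]
[-20.7, 31.9, -0.1, -0.0, 0.0, 0.0]
[-20.6, 31.9, -0.1, -0.0, 0.0, 0.0]
[-16.1, 24.8, -0.0, -0.0, 0.0, 0.0]
[-0.0, 0.0, -0.0, -0.0, 0.0, 0.0]
[-0.0, 0.0, -0.0, -0.0, 0.0, 0.0]
end [ 559. -267.  235.] left 0.0
```

Call:
{"name": "move_arm", "arguments": {"deltas": [[-19.6, 32.6, 0, 0, 0.003, -0.034], [-20.7, 32, 0, 0, 0, 0], [-20.7, 32, 0, 0, 0, 0], [-20.7, 32, 0, 0, 0, 0], [-20.7, 32, 0, 0, 0, 0]]}}

```text
t: 1.77
ee_pos: [475.5, -117.0, 234.3]
orientation: [-2.724, -1.563, -0.001]
ft_force: [0.1, 0.2, -0.1]
width: 87.7
```

Call:
{"name": "move_arm", "arguments": {"deltas": [[-20, 31, 0, 0, 0, 0], [-20, 31, 0, 0, 0, 0], [-20, 31, 0, 0, 0, 0], [-15, 22, 0, 0, 0, 0], [0, 0, 0, 0, 0, 0]]}}

```text
t: 2.18
ee_pos: [540.1, -253.3, 232.6]
orientation: [2.729, 1.555, 0.0]
ft_force: [-0.6, -0.5, 0.5]
width: 87.8
```

```bash
python3 plan.py 559 -267 235 -0.52 3; python3 - <<'E'
from h import *
from workcell import eyes
d={}
for n in("top","wrist"):
    im=eyes.get_image(n);d[n]=im
    cv2.imwrite(f"pics/{n}2.png",im["frame"][...,::-1])
print({k:v for k,v in d["wrist"].items() if k not in("frame","range_z")})
pickle.dump(d,open("im2.pkl","wb"))
E
```

```text
t 2.18 p [ 540.1 -253.3  232.6] bear -0.535 zaxis [ 0. -0. -1.] w 87.8 F [-0.6 -0.5  0.5]
[-2.1, 23.3, -2.4, 0.001, 0.0, -0.015]
[-0.0, -0.0, -0.0, -0.0, 0.0, 0.0]
[-0.0, -0.0, -0.0, -0.0, 0.0, 0.0]
end [ 559. -267.  235.] left 0.0
{'fx': 371.64829954431775, 'fy': 371.64829954431775, 'cx': 320.508113670588, 'cy': 239.57826793730368, 'cam_to_world': array([[ 8.59739011e-01, -4.88597607e-01, -1.48732014e-01,
         5.78636075e+02],
       [-5.10730948e-01, -8.23414759e-01, -2.47269153e-01,
        -1.83029376e+02],
       [-1.65301942e-03,  2.88548979e-01, -9.57463709e-01,
         3.94821480e+02],
       [ 0.00000000e+00,  0.00000000e+00,  0.00000000e+00,
         1.00000000e+00]])}
```

View pics/wrist2.png

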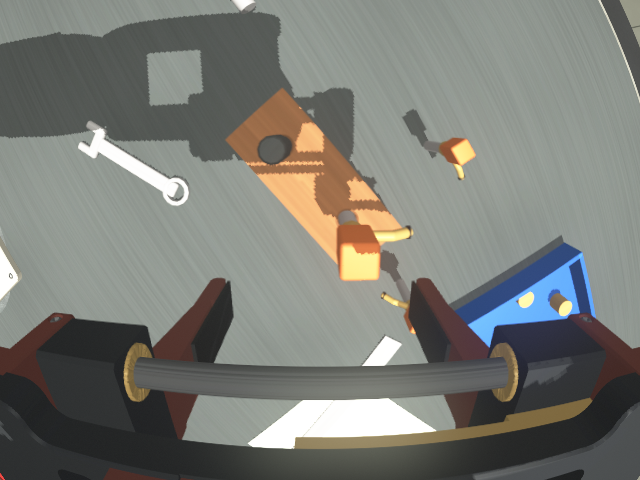

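The wrist view shows the rack spout's head at (360,255) with its nozzle ending at (410,232), and the jaws are roughly aligned with it. Next I'll refine its pose from the wrist depth.

```bash
cat >> h.py <<'E'
def fcloud(im):
    z=im["range_z"];v,u=np.mgrid[:480,:640].astype(float)
    x=(u-im["cx"])/im["fx"];y=(v-im["cy"])/im["fy"];r=np.hypot(x,y)+1e-9;k=np.tan(np.minimum(r,1.4))/r
    P=np.stack([x*k*z,y*k*z,z],-1);T=im["cam_to_world"];return P@T[:3,:3].T+T[:3,3]
E
python3 - <<'E'
from h import *
from scipy.optimize import least_squares
d=pickle.load(open("im2.pkl","rb"))
im=d["wrist"];C=fcloud(im);H=hsv(im);h,s,v=H[...,0],H[...,1],H[...,2]
m=(h>3)&(h<17)&(s>150)&(np.linalg.norm(C[...,:2]-[559,-267],axis=-1)<30)&(C[...,2]>118)
p=C[m];print(len(p),p.min(0),p.max(0),np.percentile(p[:,2],[50,90]))
top=p[p[:,2]>170][:,:2];top=top[np.linalg.norm(top-np.median(top,0),axis=1)<19.5]
print("top rect",cv2.minAreaRect(top.astype(np.float32)),top.mean(0))
c=top.mean(0)
q=C[(h>17)&(h<32)&(s>80)&(np.linalg.norm(C[...,:2]-c,axis=-1)<62)&(C[...,2]>80)&(C[...,2]<125)]
r=np.linalg.norm(q[:,:2]-c,axis=1);f=q[r>20];a=np.arctan2(f[:,1]-c[1],f[:,0]-c[0]);print("nozzle",len(f),np.median(a),a.mean(),r.max(),np.median(f[:,2]))
# rack
top=d["top"];C=cloud(top);H=hsv(top)
w=(abs(C[...,2]-60)<3)&(H[...,0]<20)&(H[...,1]>100)&(np.linalg.norm(C[...,:2]-[559,-240],axis=-1)<160)
print(w.sum(),cv2.minAreaRect(C[w][:,:2].astype(np.float32)))
E
```

```text
1087 [ 542.27719761 -281.97866289  128.11135744] [ 574.47732822 -248.76339856  244.5538048 ] [164.16306869 175.33742474]
top rect ((560.6154174804688, -260.89886474609375), (16.509933471679688, 25.593555450439453), 59.75627517700195) [ 564.64452642 -257.73097221]
nozzle 307 -0.7855575417473049 -0.8077223967065572 49.28422214280684 115.7139965194134
2132 ((566.9765014648438, -212.14523315429688), (102.67503356933594, 185.65670776367188), 39.27149200439453)
```

```bash
python3 - <<'E'
from h import *
d=pickle.load(open("im2.pkl","rb"))
for n,fc in(("wrist",fcloud),("top",cloud)):
    im=d[n];C=fc(im);h=hsv(im)
    near=np.linalg.norm(C[...,:2]-[559,-267],axis=-1)
    t=(near<26)&(abs(C[...,2]-175)<4)&(h[...,0]<25)&(h[...,1]>60)
    p=C[t];print(n,len(p),np.median(p,0),cv2.minAreaRect(p[:,:2].astype(np.float32)),p[:,:2].mean(0))
    c=np.array(cv2.minAreaRect(p[:,:2].astype(np.float32))[0])
    c=np.array([559,-267])
    q=C[(near>25)&(near<60)&(abs(C[...,2]-110)<25)&(h[...,0]>15)&(h[...,0]<34)]
    r=np.linalg.norm(q[:,:2]-c,axis=1)
    for lo in(25,30,35,40,45):
        f=q[(r>lo)&(r<lo+5)]
        if len(f):print(lo,len(f),f.mean(0).round(1),np.arctan2(*(f.mean(0)[:2]-c)[::-1]).round(3))
im=d["wrist"];cv2.imwrite("pics/w2c.png",cv2.resize(im["frame"][190:300,310:440],None,fx=5,fy=5)[...,::-1])
E
```

```text
wrist 687 [ 562.82629426 -260.67846934  174.888689  ] ((558.7471313476562, -265.4173583984375), (25.912006378173828, 25.355892181396484), 58.788448333740234) [ 561.08713723 -262.65849261]
25 68 [ 583.4 -279.4  117.9] -0.471
30 64 [ 587.8 -281.7  116.8] -0.473
35 62 [ 592.3 -284.1  113.7] -0.474
40 58 [ 596.8 -286.5  110.2] -0.476
45 43 [ 600.6 -289.3  108.3] -0.492
top 0 [nan nan nan] ((0.0, 0.0), (0.0, 0.0), 0.0) [nan nan]
  return _methods._mean(a, axis=axis, dtype=dtype,
  ret = um.true_divide(
<stdin>:7: RuntimeWarning: Mean of empty slice.
```

View pics/w2c.png

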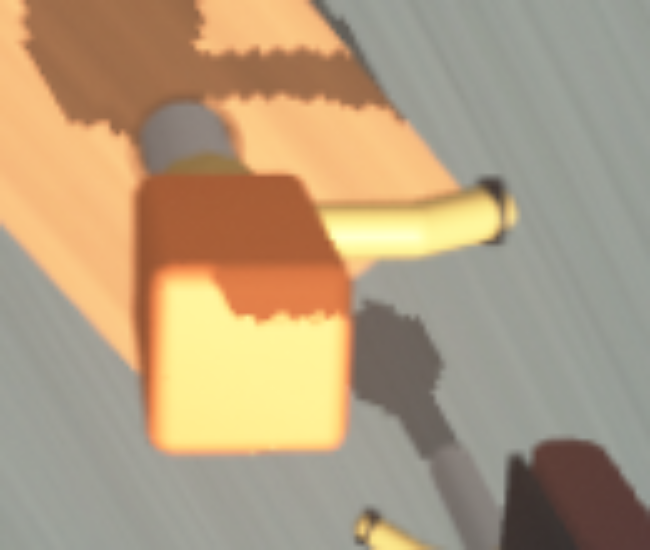

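```bash
python3 plan.py 558.8 -266 200 -0.535 3
```

```text
t 2.28 p [ 538.  -249.7  232.1] bear -0.534 zaxis [-0.002  0.002 -1.   ] w 88.1 F [ 0.6  0.4 -0.3]
[-3.1, 24.0, 29.3, -0.003, -0.0, 0.001]
[-0.3, 2.3, 2.7, 0.0, -0.0, 0.0]
[-0.0, -0.0, 0.0, 0.0, -0.0, 0.0]
end [ 558.8 -266.   200. ] left 0.0
```

Call:
{"name": "move_arm", "arguments": {"deltas": [[-3, 26, 0, -0.003, 0, 0], [0, 0, 0, 0, 0, 0], [0, 0, 0, 0, 0, 0]]}}

```text
t: 2.53
ee_pos: [556.5, -261.8, 230.7]
orientation: [-2.723, -1.556, 0.003]
ft_force: [-0.1, 1.0, -0.1]
width: 88.4
```

```bash
python3 plan.py 558.8 -266 131 -0.535 4
```

```text
t 2.53 p [ 556.5 -261.8  230.7] bear -0.532 zaxis [-0.004  0.003 -1.   ] w 88.4 F [-0.1  1.  -0.1]
[-1.0, 1.8, 37.9, -0.005, -0.001, 0.003]
[-0.9, 1.5, 38.0, -0.0, 0.0, -0.0]
[-0.5, 1.0, 23.8, -0.0, 0.0, -0.0]
[-0.0, 0.0, 0.0, -0.0, 0.0, -0.0]
end [ 558.8 -266.   131. ] left 0.0
```

Call:
{"name": "move_arm", "arguments": {"deltas": [[-2, 4, 20, -0.005, -0.001, 0.003], [0, 0, 20, 0, 0, 0], [0, 0, 20, 0, 0, 0], [0, 0, 15, 0, 0, 0], [0, 0, 0, 0, 0, 0]]}}

```text
t: 2.95
ee_pos: [556.4, -258.2, 155.4]
orientation: [-2.725, -1.562, -0.001]
ft_force: [-1.0, 0.5, -0.1]
width: 87.7
```

```bash
python3 plan.py 558.8 -266 131 -0.535 3
```

```text
t 2.95 p [ 556.4 -258.2  155.4] bear -0.53 zaxis [ 0.     0.001 -1.   ] w 87.7 F [-1.   0.5 -0.1]
[-5.5, 6.0, 24.4, 0.0, -0.001, 0.005]
[-0.0, 0.0, -0.0, 0.0, 0.0, 0.0]
[-0.0, 0.0, -0.0, 0.0, 0.0, 0.0]
end [ 558.8 -266.   131. ] left 0.0
```

Call:
{"name": "move_arm", "arguments": {"deltas": [[-5.5, 6, 0, 0, 0, 0.005], [0, 0, 0, 0, 0, 0]]}}

```text
t: 3.12
ee_pos: [557.8, -264.0, 155.9]
orientation: [-2.726, -1.557, 0.001]
ft_force: [0.6, 0.4, 0.3]
width: 87.7
```

```bash
python3 plan.py 558.8 -266 131 -0.535 2; python3 plan.py 558.8 -266 131 -0.535 1
```

```text
t 3.12 p [ 557.8 -264.   155.9] bear -0.533 zaxis [-0.002  0.002 -1.   ] w 87.7 F [0.6 0.4 0.3]
[-1.2, 1.9, 24.9, -0.002, -0.001, 0.002]
[-0.0, 0.0, -0.0, -0.0, 0.0, 0.0]
end [ 558.8 -266.   131. ] left 0.1
t 3.12 p [ 557.8 -264.   155.9] bear -0.533 zaxis [-0.002  0.002 -1.   ] w 87.7 F [0.6 0.4 0.3]
[-1.2, 1.9, 24.9, -0.002, -0.001, 0.002]
end [ 558.8 -266.   131. ] left 0.1
```

Call:
{"name": "move_arm", "arguments": {"deltas": [[-1.5, 2, 12, -0.002, 0, 0.002], [-0.5, 0.5, 12, 0, 0, 0], [0, 0, 0, 0, 0, 0]]}}

```text
t: 3.37
ee_pos: [560.6, -267.7, 133.3]
orientation: [2.726, 1.554, 0.006]
ft_force: [-0.7, 0.5, -0.6]
width: 87.7
```

```bash
python3 plan.py 558.8 -266 131 -0.535 1;python3 - <<'E'
from h import *
from workcell import eyes
im=eyes.get_image("wrist");cv2.imwrite("pics/w3.png",im["frame"][...,::-1])
E
```

```text
t 3.37 p [ 560.6 -267.7  133.3] bear -0.535 zaxis [ 0.005 -0.002 -1.   ] w 87.7 F [-0.7  0.5 -0.6]
[0.5, -2.4, 2.3, 0.005, -0.001, 0.0]
end [ 558.8 -266.   131. ] left 0.1
```

View pics/w3.png

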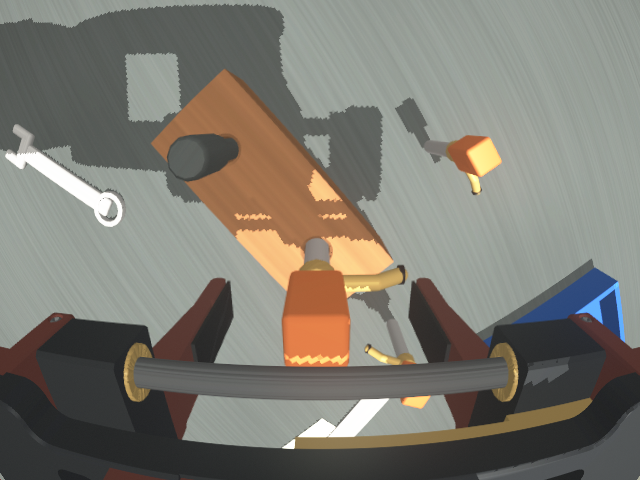

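The head at (317,320) sits between the jaws, whose inner edges are at columns 231 and 411. It's centred to about 1–2 mm, so I'll close.

Call:
{"name": "move_arm", "arguments": {"deltas": [[0.3, -1, 2, 0.003, 0, 0], [0, 0, 0, 0, 0, 0]]}}

```text
t: 3.58
ee_pos: [560.3, -267.2, 132.0]
orientation: [2.728, 1.554, 0.004]
ft_force: [-0.0, 0.0, 0.2]
width: 87.6
```

Call:
{"name": "move_arm", "arguments": {"deltas": [[0, 0, 0, 0, 0, 0], [0, 0, 0, 0, 0, 0], [0, 0, 0, 0, 0, 0], [0, 0, 0, 0, 0, 0], [0, 0, 0, 0, 0, 0]], "hand": 1}}

```text
t: 4.0
ee_pos: [560.8, -267.5, 132.9]
orientation: [2.727, 1.554, 0.005]
ft_force: [-0.8, -0.4, -0.1]
width: 57.7
```

Call:
{"name": "move_arm", "arguments": {"deltas": [[0, 0, 0, 0, 0, 0], [0, 0, 0, 0, 0, 0], [0, 0, 0, 0, 0, 0]]}}

```text
t: 4.25
ee_pos: [561.0, -267.6, 133.2]
orientation: [2.727, 1.553, 0.006]
ft_force: [0.5, 0.2, -0.8]
width: 38.2
```

```bash
python3 plan.py 558.8 -266 131 -0.535 1
```

```text
t 4.25 p [ 561.  -267.6  133.2] bear -0.535 zaxis [ 0.005 -0.001 -1.   ] w 38.2 F [ 0.5  0.2 -0.8]
[0.2, -2.7, 2.2, 0.005, -0.001, -0.0]
end [ 558.7 -266.   131. ] left 0.1
```

Call:
{"name": "move_arm", "arguments": {"deltas": [[0.2, -1.5, 1.5, 0.004, 0, 0], [0, 0, 0, 0, 0, 0], [0, 0, 0, 0, 0, 0], [0, 0, 0, 0, 0, 0], [0, 0, 0, 0, 0, 0]]}}

```text
t: 4.67
ee_pos: [559.6, -266.5, 131.6]
orientation: [-2.729, -1.555, -0.002]
ft_force: [-0.3, 0.6, 0.8]
width: 25.9
```

Call:
{"name": "move_arm", "arguments": {"deltas": [[0, 0, 0, 0, 0, 0], [0, 0, 0, 0, 0, 0], [0, 0, 0, 0, 0, 0]]}}

```text
t: 4.92
ee_pos: [559.6, -266.5, 131.6]
orientation: [-2.729, -1.555, -0.002]
ft_force: [-0.6, -0.1, -0.3]
width: 26.0
```

```bash
python3 plan.py 558.8 -266 131 -0.535 1
```

```text
t 4.92 p [ 559.6 -266.5  131.6] bear -0.535 zaxis [ 0.001  0.001 -1.   ] w 26.0 F [-0.6 -0.1 -0.3]
[0.0, -0.9, 0.6, 0.0, -0.001, -0.0]
end [ 558.8 -266.   131. ] left 0.0
```

Call:
{"name": "move_arm", "arguments": {"deltas": [[0, 0, -8, 0, 0, 0], [0, 0, -15, 0, 0, 0], [0, 0, -20, 0, 0, 0], [0, 0, -20, 0, 0, 0], [0, 0, -20, 0, 0, 0]]}}

```text
t: 5.33
ee_pos: [557.8, -265.6, 212.7]
orientation: [-2.724, -1.552, 0.004]
ft_force: [-0.1, 0.2, -2.2]
width: 25.8
```

```bash
python3 plan.py 558.8 -266 240 -0.535 2
```

```text
t 5.33 p [ 557.8 -265.6  212.7] bear -0.535 zaxis [-0.005  0.004 -1.   ] w 25.8 F [-0.1  0.2 -2.2]
[0.2, 0.9, -27.3, -0.007, -0.001, -0.0]
[-0.0, -0.0, 0.0, 0.0, -0.0, -0.0]
end [ 558.8 -266.   240. ] left 0.0
```

Call:
{"name": "move_arm", "arguments": {"deltas": [[0, 0, -30, -0.005, 0, 0], [0, 0, -30, 0, 0, 0], [0, 0, -20, 0, 0, 0], [0, 0, 0, 0, 0, 0]]}}

```text
t: 5.67
ee_pos: [558.1, -265.8, 300.7]
orientation: [2.729, 1.555, 0.003]
ft_force: [1.3, -0.2, -2.3]
width: 26.2
```

```bash
python3 plan.py 573 60 290 1.632 15 30
```

```text
t 5.67 p [ 558.1 -265.8  300.7] bear -0.535 zaxis [ 0.002  0.    -1.   ] w 26.2 F [ 1.3 -0.2 -2.3]
[26.5, -14.1, 1.0, 0.0, 0.0, -0.12]
[28.0, -10.8, 1.0, 0.0, 0.0, -0.12]
[29.1, -7.4, 1.0, 0.0, 0.0, -0.12]
[29.7, -3.9, 1.0, 0.0, 0.0, -0.12]
[30.0, -0.3, 1.0, 0.0, 0.0, -0.12]
[29.8, 3.3, 1.0, 0.0, 0.0, -0.12]
[29.2, 6.8, 1.0, 0.0, 0.0, -0.12]
[28.2, 10.3, 1.0, 0.0, 0.0, -0.12]
[26.7, 13.6, 1.0, 0.0, 0.0, -0.12]
[24.9, 16.7, 1.0, 0.0, 0.0, -0.12]
[19.9, 17.1, 0.9, 0.0, 0.0, -0.12]
[-0.0, -0.0, -0.0, 0.0, 0.0, -0.12]
[-0.0, -0.0, -0.0, 0.0, 0.0, -0.12]
[-0.0, -0.0, -0.0, 0.0, 0.0, -0.12]
[-0.0, -0.0, -0.0, 0.0, 0.0, -0.12]
end [573.  60. 290.] left 0.0
```

Call:
{"name": "move_arm", "arguments": {"deltas": [[26.5, -14, 0, 0, 0, -0.12], [28, -10.8, 0, 0, 0, -0.12], [29, -7.4, 0, 0, 0, -0.12], [29.7, -3.9, 0, 0, 0, -0.12], [30, -0.3, 0, 0, 0, -0.12]]}}

```text
t: 6.08
ee_pos: [562.5, -116.6, 297.8]
orientation: [2.131, 2.306, -0.001]
ft_force: [0.0, -0.2, -3.2]
width: 25.9
```

Call:
{"name": "move_arm", "arguments": {"deltas": [[29.8, 3.3, 1, 0, 0, -0.12], [29, 6.8, 1, 0, 0, -0.12], [28, 10.3, 1, 0, 0, -0.12], [26.7, 13.6, 1, 0, 0, -0.12], [20, 13, 1, 0, 0, -0.12]]}}

```text
t: 6.5
ee_pos: [560.5, 34.7, 285.6]
orientation: [-1.315, -2.846, 0.006]
ft_force: [0.3, -0.3, -2.5]
width: 25.8
```

```bash
python3 plan.py 573 50 290 1.632 10 30
```

```text
t 6.5 p [560.5  34.7 285.6] bear 0.705 zaxis [-0.008 -0.001 -1.   ] w 25.8 F [ 0.3 -0.3 -2.5]
[3.6, 19.4, -4.5, -0.001, -0.001, -0.12]
[-0.0, -0.0, -0.0, -0.0, -0.001, -0.12]
[-0.0, -0.0, -0.0, -0.001, -0.001, -0.12]
[-0.0, -0.0, -0.0, -0.0, -0.001, -0.12]
[-0.0, -0.0, -0.0, -0.001, -0.001, -0.12]
[-0.0, -0.0, -0.0, -0.0, -0.001, -0.12]
[-0.0, -0.0, -0.0, -0.001, -0.001, -0.12]
[-0.0, -0.0, -0.0, -0.0, -0.0, -0.087]
[-0.0, -0.0, -0.0, -0.0, -0.0, -0.0]
[-0.0, -0.0, -0.0, -0.0, -0.0, -0.0]
end [573.  50. 290.] left 0.0
```

Call:
{"name": "move_arm", "arguments": {"deltas": [[0, 6, 0, 0, -0.003, -0.12], [0, 6, 0, 0, -0.003, -0.12], [0, 0, 0, 0, -0.002, -0.12], [0, 0, 0, 0, 0, -0.12], [0, 0, 0, 0, 0, -0.12]]}}

```text
t: 6.92
ee_pos: [564.4, 50.5, 277.5]
orientation: [-0.376, -3.107, 0.01]
ft_force: [0.3, 0.7, -2.3]
width: 25.6
```

Call:
{"name": "move_arm", "arguments": {"deltas": [[0, 0, 0, 0, 0, -0.12], [0, 0, 0, 0, 0, -0.12], [0, 0, 0, 0, 0, -0.09], [0, 0, 0, 0, 0, 0]]}}

```text
t: 7.25
ee_pos: [560.7, 50.8, 271.4]
orientation: [0.169, -3.115, 0.007]
ft_force: [-0.2, 1.3, -1.9]
width: 25.9
```

```bash
python3 plan.py 573 50 270 1.632 3 30; python3 - <<'E'
from h import *
from workcell import eyes
d={}
for n in("top","wrist","scene"):
    im=eyes.get_image(n);d[n]=im
    cv2.imwrite(f"pics/{n}4.png",im["frame"][...,::-1])
pickle.dump(d,open("im4.pkl","wb"))
cv2.imwrite("pics/both4.png",np.vstack([cv2.resize(d[n]["frame"],(400,300)) for n in("top","wrist")])[...,::-1])
E
```

```text
t 7.25 p [560.7  50.8 271.4] bear 1.68 zaxis [-0.022 -0.006 -1.   ] w 25.9 F [-0.2  1.3 -1.9]
[-12.1, -2.1, 1.1, -0.004, -0.022, 0.047]
[-0.0, 0.0, 0.0, 0.0, -0.0, 0.0]
[-0.0, 0.0, 0.0, 0.0, -0.0, 0.0]
end [573.  50. 270.] left 0.1
```

View pics/both4.png

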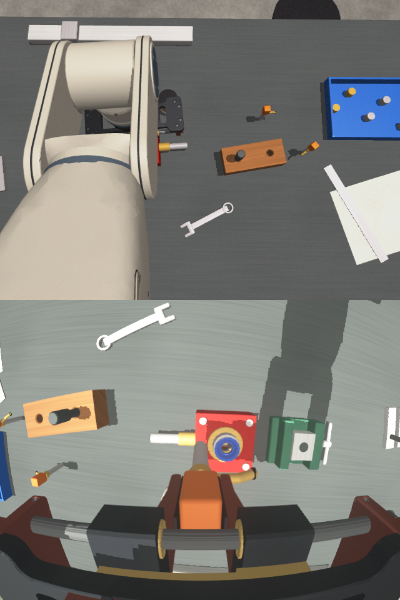

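View pics/scene4.png

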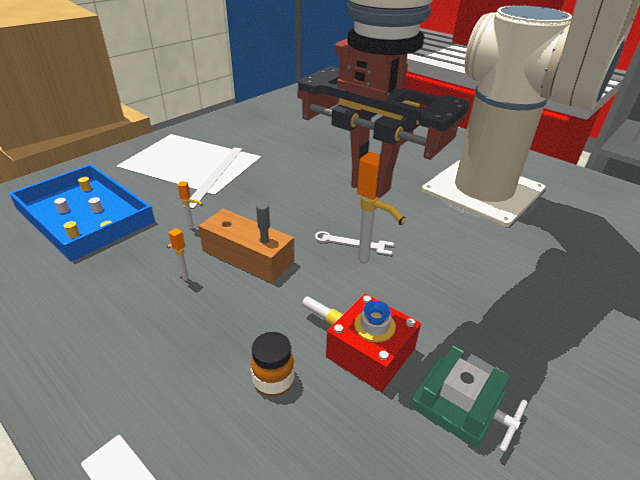

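The spout is held upright and the jaws and nozzle point towards the vice. In the wrist view the fitting is at about (225,445) in the halved picture. Next I'll measure the mouth, workpiece and tube axis from all the views.

```bash
python3 - <<'E'
from h import *
d=pickle.load(open("im4.pkl","rb"));d1=pickle.load(open("im1.pkl","rb"))
for tag,im,fc in(("top1",d1["top"],cloud),("scene1",d1["scene"],cloud),("scene4",d["scene"],cloud),("wrist4",d["wrist"],fcloud)):
    C=fc(im);H=hsv(im);h,s,v=H[...,0],H[...,1],H[...,2]
    m=(h>98)&(h<128)&(s>110)&(np.linalg.norm(C[...,:2]-[573,91],axis=-1)<40)&(C[...,2]>75)&(C[...,2]<110)
    p=C[m]; t=p[abs(p[:,2]-95)<2.5]
    rect=cv2.minEnclosingCircle(t[:,:2].astype(np.float32))
    hull=cv2.convexHull(t[:,:2].astype(np.float32))
    e=cv2.fitEllipse(hull) if len(hull)>5 else None
    print(tag,len(p),len(t),"circ",np.round(rect[0],1),round(rect[1],1),"ell",np.round(e[0],1),np.round(e[1],1),"z90",np.percentile(p[:,2],90).round(1))
    w=(s<60)&(abs(C[...,2]-62)<4)&(np.linalg.norm(C[...,:2]-[565,233],axis=-1)<32)
    q=C[w]; r=cv2.minAreaRect(q[:,:2].astype(np.float32));print("   work",w.sum(),np.round(r[0],1),np.round(r[1],1),q.mean(0).round(1))
    g=(s<60)&(v>60)&(np.linalg.norm(C[...,:2]-[560.7,50.8],axis=-1)<25)&(C[...,2]>150)&(C[...,2]<225)
    if '4' in tag and g.sum()>20:
        q=C[g]
        for z in range(150,240,15):
            k=q[(q[:,2]>=z)&(q[:,2]<z+15)]
            if len(k)>5: print("   tube",z,len(k),k.mean(0).round(1), k.min(0).round(1),k.max(0).round(1))
    o=(h>3)&(h<17)&(s>150)&(np.linalg.norm(C[...,:2]-[560.7,50.8],axis=-1)<28)&(C[...,2]>240)
    if '4' in tag: q=C[o];print("   head",len(q),q.mean(0).round(1),q.min(0).round(1),q.max(0).round(1))
E
```

```text
top1 321 186 circ [573.7  91.3] 19.2 ell [573.7  91.4] [37.1 37.5] z90 96.5
   work 719 [563.3 233.8] [50.8 45.2] [563.1 232.7  62.4]
scene1 421 230 circ [573.2  90.8] 19.8 ell [573.3  90.7] [37.6 38.7] z90 96.2
   work 1128 [563.  232.5] [52.3 44.3] [565.3 233.3  62.7]
scene4 417 236 circ [573.8  90.6] 20.0 ell [573.6  90.5] [36.7 39.1] z90 96.2
   work 1129 [562.6 232.3] [52.3 44. ] [565.4 233.4  62.7]
   tube 150 60 [562.2  51.2 159.8] [553.6  41.5 150.9] [566.2  56.4 164.9]
   tube 165 98 [563.1  51.8 173.1] [554.9  42.8 165.2] [566.9  56.7 180. ]
   tube 180 95 [563.3  51.7 187.6] [554.5  41.8 180.1] [567.   57.2 194.7]
   tube 195 106 [563.6  52.1 202.4] [554.8  42.4 195. ] [567.5  57.5 209.9]
   tube 210 112 [564.   51.8 217.3] [554.5  41.6 210.1] [567.7  56.9 225. ]
   head 990 [571.1  51.  304.5] [539.4  26.8 266.2] [585.9  76.  435.8]
wrist4 896 583 circ [573.3  92.6] 19.0 ell [573.2  92.6] [37.1 37.3] z90 95.7
   work 1520 [563.  234.3] [51.  45.1] [562.2 232.9  62.5]
   tube 150 25 [550.   49.  162.6] [549.1  42.2 159.8] [556.7  53.8 165. ]
   tube 165 112 [550.8  49.4 173.6] [548.9  42.3 165.3] [556.1  56.9 179.9]
   tube 180 118 [551.3  49.5 187.9] [549.1  42.5 180.3] [557.   57.3 194.8]
   tube 195 162 [551.4  49.8 203. ] [549.3  42.7 195.1] [556.7  57.6 210. ]
   tube 210 175 [552.   49.7 218. ] [550.1  42.6 210.3] [557.4  57.5 224.9]
   head 5902 [552.7  50.4 305.6] [532.9  37.2 247.2] [570.4  64.9 365.6]
```

```bash
python3 plan.py 573.5 91 260 1.645 5 12
```

```text
t 7.4 p [561.1  50.8 272. ] bear 1.673 zaxis [-0.021 -0.006 -1.   ] w 25.9 F [ 0.8 -0.6 -1.7]
[-4.6, 10.6, 3.1, -0.004, -0.022, 0.028]
[-4.2, 10.7, 3.3, 0.0, 0.0, 0.0]
[-4.2, 10.8, 3.3, 0.0, 0.0, 0.0]
[-2.7, 7.0, 2.1, 0.0, 0.0, 0.0]
[-0.0, -0.0, 0.0, 0.0, 0.0, 0.0]
end [573.5  91.  260. ] left 0.1
```

Call:
{"name": "move_arm", "arguments": {"deltas": [[-4.6, 10.6, 0, -0.004, -0.022, 0.028], [-4.2, 10.7, 2, 0, 0, 0], [-4.2, 10.7, 2, 0, 0, 0], [-2.7, 7, 2, 0, 0, 0], [0, 0, 0, 0, 0, 0]]}}

```text
t: 7.82
ee_pos: [574.4, 93.2, 264.5]
orientation: [0.103, -3.139, -0.0]
ft_force: [-0.6, -0.2, -2.4]
width: 25.8
```

```bash
python3 plan.py 573.5 91.2 245 1.645 2 20
```

```text
t 7.82 p [574.4  93.2 264.5] bear 1.636 zaxis [-0.  0. -1.] w 25.8 F [-0.6 -0.2 -2.4]
[1.0, -1.9, 19.5, 0.0, -0.0, -0.009]
[-0.0, 0.0, 0.0, 0.0, -0.0, 0.0]
end [573.5  91.2 245. ] left 0.0
```

Call:
{"name": "move_arm", "arguments": {"deltas": [[1, -2, 10, 0, 0, -0.009], [0, 0, 12, 0, 0, 0], [0, 0, 0, 0, 0, 0]]}}

```text
t: 8.07
ee_pos: [573.6, 91.7, 240.3]
orientation: [0.122, -3.139, 0.001]
ft_force: [-0.5, -0.3, -2.8]
width: 25.7
```

```bash
python3 plan.py 573.5 91.2 225 1.645 2 20; python3 - <<'E'
from h import *
from workcell import eyes
d={}
for n in("wrist","scene"):
    im=eyes.get_image(n);d[n]=im
pickle.dump(d,open("im5.pkl","wb"))
a=cv2.resize(d["scene"]["frame"][150:410,270:530],(400,400),interpolation=cv2.INTER_CUBIC)
b=cv2.resize(d["wrist"]["frame"][150:410,200:460],(400,400),interpolation=cv2.INTER_CUBIC)
cv2.imwrite("pics/both5.png",np.hstack([a,b])[...,::-1])
for tag,im,fc in(("scene",d["scene"],cloud),("wrist",d["wrist"],fcloud)):
    C=fc(im);H=hsv(im);h,s,v=H[...,0],H[...,1],H[...,2]
    g=(s<60)&(v>60)&(np.linalg.norm(C[...,:2]-[573.5,91.5],axis=-1)<25)&(C[...,2]>112)&(C[...,2]<210)
    q=C[g]
    for z in range(110,200,12):
        k=q[(q[:,2]>=z)&(q[:,2]<z+12)]
        if len(k)>12:
            c=im["cam_to_world"][:2,3]
            from scipy.optimize import least_squares
            o=least_squares(lambda t:np.linalg.norm(k[:,:2]-t,axis=1)-8,k[:,:2].mean(0)+5*(k[:,:2].mean(0)-c)/np.linalg.norm(k[:,:2].mean(0)-c),loss="soft_l1",f_scale=.5)
            print(tag,z,len(k),o.x.round(1))
E
```

```text
t 8.07 p [573.6  91.7 240.3] bear 1.648 zaxis [-0.001 -0.001 -1.   ] w 25.7 F [-0.5 -0.3 -2.8]
[0.1, -0.5, 15.3, -0.001, -0.001, 0.003]
[0.0, 0.0, 0.0, 0.0, 0.0, 0.0]
end [573.5  91.2 225. ] left 0.0
scene 122 48 [572.7  89.3]
scene 134 74 [572.7  89.6]
scene 146 79 [572.8  89.6]
scene 158 82 [573.   89.6]
scene 170 86 [573.   89.5]
scene 182 86 [572.8  89.6]
scene 194 99 [572.9  89.5]
wrist 122 42 [572.6  91.8]
wrist 134 91 [572.5  91.8]
wrist 146 100 [572.8  91.8]
wrist 158 103 [572.6  91.8]
wrist 170 127 [572.7  91.9]
wrist 182 134 [572.6  91.8]
wrist 194 167 [572.7  91.9]
```

View pics/both5.png

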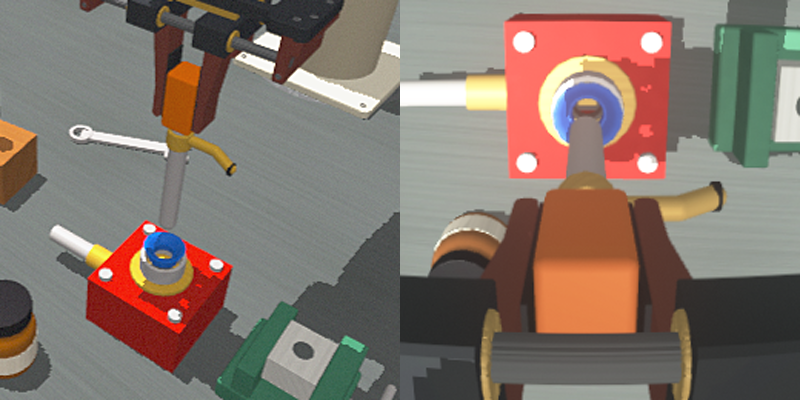

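```bash
python3 plan.py 574.2 92.6 222 1.645 2 20
```

```text
t 8.17 p [574.4  91.7 242. ] bear 1.648 zaxis [ 0.001 -0.    -1.   ] w 26.0 F [-0.3  0.9 -2.5]
[0.1, 1.0, 20.0, -0.0, 0.001, 0.003]
[0.0, -0.0, 0.0, -0.0, 0.0, -0.0]
end [574.2  92.6 222. ] left 0.1
```

Call:
{"name": "move_arm", "arguments": {"deltas": [[0.1, 0.9, 8, 0, 0, 0.003], [0, 0, 8, 0, 0, 0], [0, 0, 0, 0, 0, 0]]}}

```text
t: 8.42
ee_pos: [574.7, 91.9, 225.3]
orientation: [-0.114, 3.137, -0.001]
ft_force: [-0.1, -0.3, -2.8]
width: 25.8
```

```bash
python3 plan.py 574.2 92.6 215 1.645 2 20
```

```text
t 8.42 p [574.7  91.9 225.3] bear 1.644 zaxis [ 0.003 -0.    -1.   ] w 25.8 F [-0.1 -0.3 -2.8]
[0.5, 0.7, 10.3, -0.0, 0.003, -0.001]
[0.0, 0.0, -0.0, -0.0, -0.0, -0.0]
end [574.2  92.6 215. ] left 0.0
```

Call:
{"name": "move_arm", "arguments": {"deltas": [[0.5, 0.9, 4, 0, 0.003, 0], [0, 0, 3, 0, 0, 0], [0, 0, 3, 0, 0, 0], [0, 0, 2, 0, 0, 0]]}}

```text
t: 8.75
ee_pos: [574.3, 92.6, 212.2]
orientation: [0.113, -3.139, 0.001]
ft_force: [-1.2, -0.1, -2.2]
width: 26.1
```

```bash
python3 plan.py 574.2 92.6 208 1.645 2 20
```

```text
t 8.75 p [574.3  92.6 212.2] bear 1.643 zaxis [-0. -0. -1.] w 26.1 F [-1.2 -0.1 -2.2]
[0.1, -0.0, 4.2, -0.0, -0.001, -0.002]
[-0.0, -0.0, -0.0, -0.0, 0.0, 0.0]
end [574.2  92.6 208. ] left 0.0
```

Call:
{"name": "move_arm", "arguments": {"deltas": [[0, 0, 3, 0, 0, -0.002], [0, 0, 3, 0, 0, 0], [0, 0, 3, 0, 0, 0], [0, 0, 2, 0, 0, 0]]}}

```text
t: 9.08
ee_pos: [574.5, 92.6, 200.3]
orientation: [-0.117, 3.139, -0.001]
ft_force: [0.7, 0.2, -2.6]
width: 26.0
```

```bash
python3 plan.py 574.2 92.6 198 1.645 2 20
```

```text
t 9.08 p [574.5  92.6 200.3] bear 1.645 zaxis [ 0. -0. -1.] w 26.0 F [ 0.7  0.2 -2.6]
[0.3, -0.0, 2.3, -0.0, 0.0, 0.0]
[0.0, -0.0, 0.0, -0.0, 0.0, 0.0]
end [574.2  92.6 198. ] left 0.0
```

Call:
{"name": "move_arm", "arguments": {"deltas": [[0.1, 0, 2, 0, 0, 0], [0, 0, 2, 0, 0, 0], [0, 0, 2, 0, 0, 0]]}}

```text
t: 9.33
ee_pos: [574.3, 92.7, 193.8]
orientation: [0.117, -3.139, 0.001]
ft_force: [-0.7, -0.5, 3.0]
width: 26.2
```

Call:
{"name": "move_arm", "arguments": {"deltas": [[0, 0, 2, 0, 0, 0], [0, 0, 2, 0, 0, 0]]}}

```text
t: 9.5
ee_pos: [574.8, 92.7, 190.8]
orientation: [-0.117, 3.138, -0.001]
ft_force: [-3.0, 0.0, 6.1]
width: 26.0
```

Call:
{"name": "move_arm", "arguments": {"deltas": [[0, 0, 2, 0, 0, 0], [0, 0, 2, 0, 0, 0]]}}

```text
t: 9.67
ee_pos: [574.9, 92.7, 187.8]
orientation: [-0.117, 3.138, -0.0]
ft_force: [-1.7, -1.0, 4.5]
width: 26.0
```

```bash
python3 plan.py 574.2 92.6 182 1.645 2 20
```

```text
t 9.67 p [574.9  92.7 187.8] bear 1.645 zaxis [ 0.001 -0.    -1.   ] w 26.0 F [-1.7 -1.   4.5]
[0.7, -0.0, 5.8, -0.0, 0.001, 0.0]
[-0.0, -0.0, 0.0, -0.0, 0.0, 0.0]
end [574.2  92.6 182. ] left 0.0
```

Call:
{"name": "move_arm", "arguments": {"deltas": [[0.5, 0, 2, 0, 0.001, 0], [0, 0, 2, 0, 0, 0]]}}

```text
t: 9.83
ee_pos: [574.6, 92.7, 184.3]
orientation: [-0.117, 3.138, -0.0]
ft_force: [-1.9, -1.0, 3.5]
width: 26.0
```

Call:
{"name": "move_arm", "arguments": {"deltas": [[0, 0, 2, 0, 0, 0], [0, 0, 2, 0, 0, 0]]}}

```text
t: 10.0
ee_pos: [574.7, 92.8, 180.2]
orientation: [-0.117, 3.138, -0.0]
ft_force: [-2.0, 0.1, 3.7]
width: 25.7
```

Call:
{"name": "move_arm", "arguments": {"deltas": [[0, 0, 1.5, 0, 0, 0]]}}

```text
t: 10.08
ee_pos: [574.6, 92.8, 178.4]
orientation: [-0.117, 3.138, -0.0]
ft_force: [-2.7, 0.0, 4.2]
width: 26.3
```

Call:
{"name": "move_arm", "arguments": {"deltas": [[0, 0, 1.5, 0, 0, 0]]}}

```text
t: 10.17
ee_pos: [574.6, 92.8, 176.7]
orientation: [-0.117, 3.138, -0.0]
ft_force: [-2.0, -0.3, 5.0]
width: 25.7
```

```bash
python3 plan.py 574.2 92.6 182 1.645 2 20
```

```text
t 10.17 p [574.6  92.8 176.7] bear 1.645 zaxis [ 0.001 -0.    -1.   ] w 25.7 F [-2.  -0.3  5. ]
[0.4, -0.1, -5.3, -0.0, 0.001, 0.0]
[0.0, -0.0, -0.0, -0.0, 0.0, 0.0]
end [574.2  92.6 182. ] left 0.1
```

Call:
{"name": "move_arm", "arguments": {"deltas": [[0.5, 0, 1, 0, 0, 0]]}}

```text
t: 10.25
ee_pos: [574.2, 92.8, 175.4]
orientation: [-0.117, 3.138, -0.0]
ft_force: [-0.2, 0.8, 4.2]
width: 25.9
```

Call:
{"name": "move_arm", "arguments": {"deltas": [[0, 0, 1, 0, 0, 0]]}}

```text
t: 10.33
ee_pos: [574.4, 92.8, 174.3]
orientation: [-0.117, 3.137, -0.0]
ft_force: [-1.2, 0.2, 3.0]
width: 25.8
```

Call:
{"name": "move_arm", "arguments": {"deltas": [[0, 0, 1, 0, 0, 0]]}}

```text
t: 10.42
ee_pos: [574.4, 92.8, 173.1]
orientation: [-0.117, 3.137, -0.0]
ft_force: [-0.8, 0.1, 3.1]
width: 25.5
```

Call:
{"name": "move_arm", "arguments": {"deltas": [[0, 0, 1, 0, 0, 0]]}}

```text
t: 10.5
ee_pos: [574.5, 92.8, 172.0]
orientation: [-0.117, 3.137, -0.0]
ft_force: [-1.8, -0.2, 3.1]
width: 25.9
```

Call:
{"name": "move_arm", "arguments": {"deltas": [[0, 0, 1, 0, 0, 0]]}}

```text
t: 10.58
ee_pos: [574.5, 92.8, 170.8]
orientation: [-0.117, 3.137, -0.0]
ft_force: [-1.7, 0.1, 2.7]
width: 25.9
```

Call:
{"name": "move_arm", "arguments": {"deltas": [[0.3, 0, 1, 0, 0, 0]]}}

```text
t: 10.67
ee_pos: [574.3, 92.8, 169.8]
orientation: [-0.117, 3.137, -0.0]
ft_force: [-0.8, 0.0, 2.7]
width: 26.1
```

Call:
{"name": "move_arm", "arguments": {"deltas": [[0, 0, 1, 0, 0, 0]]}}

```text
t: 10.75
ee_pos: [574.3, 92.8, 168.7]
orientation: [-0.117, 3.137, -0.0]
ft_force: [-1.9, -0.5, 4.4]
width: 25.8
```

Call:
{"name": "move_arm", "arguments": {"deltas": [[0, 0, 1, 0, 0, 0]]}}

```text
t: 10.83
ee_pos: [574.3, 92.8, 167.6]
orientation: [-0.117, 3.137, 0.0]
ft_force: [-2.3, -0.3, 2.3]
width: 25.5
```

Call:
{"name": "move_arm", "arguments": {"deltas": [[0, 0, 1, 0, 0, 0]]}}

```text
t: 10.92
ee_pos: [574.4, 92.8, 166.5]
orientation: [-0.117, 3.137, -0.0]
ft_force: [-2.0, 0.8, 3.1]
width: 25.8
```

Call:
{"name": "move_arm", "arguments": {"deltas": [[0.3, 0, 1, 0, 0, 0]]}}

```text
t: 11.0
ee_pos: [574.2, 92.8, 165.4]
orientation: [-0.117, 3.137, -0.0]
ft_force: [-1.6, 0.1, 3.3]
width: 25.7
```

Call:
{"name": "move_arm", "arguments": {"deltas": [[0, 0, 1, 0, 0, 0]]}}

```text
t: 11.08
ee_pos: [574.2, 92.8, 164.4]
orientation: [-0.117, 3.136, 0.0]
ft_force: [-1.2, -0.1, 2.4]
width: 25.9
```

Call:
{"name": "move_arm", "arguments": {"deltas": [[0, 0, 1, 0, 0, 0]]}}

```text
t: 11.17
ee_pos: [574.3, 92.8, 163.3]
orientation: [-0.117, 3.136, 0.0]
ft_force: [-1.9, 0.8, 4.8]
width: 25.9
```

Call:
{"name": "move_arm", "arguments": {"deltas": [[0, 0, 1, 0, 0.003, 0]]}}

```text
t: 11.25
ee_pos: [574.5, 92.8, 162.4]
orientation: [-0.117, 3.139, -0.0]
ft_force: [-1.6, -1.2, 3.8]
width: 25.7
```

Call:
{"name": "move_arm", "arguments": {"deltas": [[0, 0, 1, 0, 0, 0]]}}

```text
t: 11.33
ee_pos: [574.6, 92.8, 161.5]
orientation: [-0.117, 3.139, -0.0]
ft_force: [-2.0, 0.4, 5.4]
width: 26.0
```

Call:
{"name": "move_arm", "arguments": {"deltas": [[0, 0, 1, 0, 0, 0]]}}

```text
t: 11.42
ee_pos: [574.6, 92.8, 160.6]
orientation: [-0.117, 3.139, -0.0]
ft_force: [-1.7, -0.5, 5.4]
width: 26.1
```

```bash
python3 plan.py 574.2 92.6 158 1.645 1 20
```

```text
t 11.42 p [574.6  92.8 160.6] bear 1.645 zaxis [ 0.001 -0.    -1.   ] w 26.1 F [-1.7 -0.5  5.4]
[0.4, -0.2, 2.6, -0.0, 0.001, 0.0]
end [574.2  92.6 158. ] left 0.1
```

Call:
{"name": "move_arm", "arguments": {"deltas": [[0.3, 0, 0.8, 0, 0, 0]]}}

```text
t: 11.5
ee_pos: [574.6, 92.8, 160.1]
orientation: [-0.117, 3.138, -0.0]
ft_force: [-1.9, -1.0, 9.5]
width: 26.3
```

Call:
{"name": "move_arm", "arguments": {"deltas": [[0, 0, 0.7, 0, 0, 0]]}}

```text
t: 11.58
ee_pos: [574.7, 92.8, 159.8]
orientation: [-0.117, 3.138, -0.0]
ft_force: [-3.4, -0.6, 10.7]
width: 25.7
```

Call:
{"name": "move_arm", "arguments": {"deltas": [[0, 0, 0.7, 0, 0, 0]]}}

```text
t: 11.67
ee_pos: [574.7, 92.8, 159.6]
orientation: [-0.117, 3.138, -0.0]
ft_force: [-3.4, -1.4, 10.0]
width: 25.8
```

Call:
{"name": "move_arm", "arguments": {"deltas": [[0.3, 0, 1, 0, 0, 0]]}}

```text
t: 11.75
ee_pos: [574.6, 92.8, 159.3]
orientation: [-0.117, 3.138, -0.0]
ft_force: [-3.5, -1.3, 12.4]
width: 25.7
```

Call:
{"name": "move_arm", "arguments": {"deltas": [[0, 0, 1, 0, 0, 0]]}}

```text
t: 11.83
ee_pos: [574.8, 92.8, 159.2]
orientation: [-0.117, 3.138, -0.0]
ft_force: [-4.2, -0.4, 15.0]
width: 26.2
```

```bash
python3 plan.py 574.2 92.6 159 1.645 1 20
```

```text
t 11.83 p [574.8  92.8 159.2] bear 1.645 zaxis [ 0.002  0.    -1.   ] w 26.2 F [-4.2 -0.4 15. ]
[0.6, -0.2, 0.2, -0.0, 0.002, 0.0]
end [574.2  92.6 159. ] left 0.0
```

Call:
{"name": "move_arm", "arguments": {"deltas": [[0.3, 0, 0, 0, 0, 0], [0, 0, 0, 0, 0, 0]]}}

```text
t: 12.0
ee_pos: [574.5, 92.8, 159.6]
orientation: [-0.117, 3.138, -0.0]
ft_force: [-0.6, 0.1, 2.6]
width: 25.7
```

Call:
{"name": "move_arm", "arguments": {"deltas": [[0, 0, 0, 0, 0, 0], [0, 0, 0, 0, 0, 0], [0, 0, 0, 0, 0, 0], [0, 0, 0, 0, 0, 0], [0, 0, 0, 0, 0, 0]], "hand": -1}}

```text
t: 12.42
ee_pos: [574.7, 92.8, 158.1]
orientation: [-0.117, 3.138, -0.0]
ft_force: [-0.3, -0.9, 0.3]
width: 55.4
```

Call:
{"name": "move_arm", "arguments": {"deltas": [[0, 0, 0, 0, 0, 0], [0, 0, 0, 0, 0, 0], [0, 0, 0, 0, 0, 0], [0, 0, 0, 0, 0, 0], [0, 0, 0, 0, 0, 0]]}}

```text
t: 12.83
ee_pos: [574.6, 92.8, 157.6]
orientation: [-0.117, 3.138, -0.0]
ft_force: [0.3, -0.9, 0.9]
width: 86.5
```

```bash
python3 plan.py 574.2 92.6 250 1.645 2 20; python3 - <<'E'
from h import *
from workcell import eyes
d={}
for n in("wrist","scene"):
    im=eyes.get_image(n);d[n]=im
pickle.dump(d,open("im6.pkl","wb"))
a=cv2.resize(d["scene"]["frame"][150:410,270:530],(400,400),interpolation=cv2.INTER_CUBIC)
b=cv2.resize(d["wrist"]["frame"][150:410,200:460],(400,400),interpolation=cv2.INTER_CUBIC)
cv2.imwrite("pics/both6.png",np.hstack([a,b])[...,::-1])
E
```

```text
t 12.83 p [574.6  92.8 157.6] bear 1.645 zaxis [ 0.001 -0.    -1.   ] w 86.5 F [ 0.3 -0.9  0.9]
[0.1, -0.0, -20.0, -0.0, 0.001, 0.0]
[0.1, -0.0, -20.0, -0.0, 0.0, 0.0]
end [574.4  92.8 197.6] left 52.4
```

View pics/both6.png

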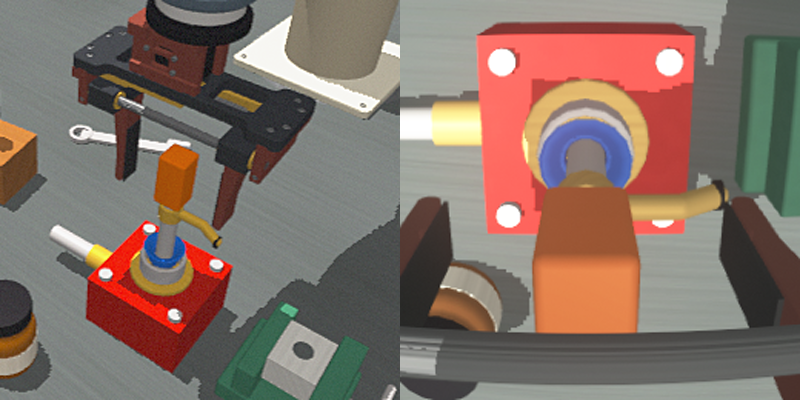

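Call:
{"name": "move_arm", "arguments": {"deltas": [[0, 0, -15, 0, 0, 0], [0, 0, -25, 0, 0, 0], [0, 0, -30, 0, 0, 0], [0, 0, -30, 0, 0, 0], [0, 0, -10, 0, 0, 0]]}}

```text
t: 13.35
ee_pos: [571.8, 92.4, 267.4]
orientation: [0.117, -3.131, 0.002]
ft_force: [1.0, -0.3, 0.8]
width: 87.7
```

```bash
cat > chk.py <<'E'
from h import *
from workcell import eyes,ctrl
import sys
o=ctrl.get_obs();print(o["t"],o["ee_pos"].round(1),o["ft_force"].round(1))
d={}
for n in("wrist","scene"): d[n]=eyes.get_image(n)
a=cv2.resize(d["scene"]["frame"][150:410,270:530],(400,400),interpolation=cv2.INTER_CUBIC)
b=cv2.resize(d["wrist"]["frame"][150:410,200:460],(400,400),interpolation=cv2.INTER_CUBIC)
cv2.imwrite(f"pics/both{sys.argv[1]}.png",np.hstack([a,b])[...,::-1])
for tag,im,fc in(("scene",d["scene"],cloud),("wrist",d["wrist"],fcloud)):
    C=fc(im);H=hsv(im);h,s,v=H[...,0],H[...,1],H[...,2]
    near=np.linalg.norm(C[...,:2]-[573.5,91.5],axis=-1)
    m=(h<25)&(s>60)&(near<26)&(C[...,2]>188)&(C[...,2]<215)
    q=C[m];zt=np.percentile(q[:,2],80);t=q[abs(q[:,2]-zt)<3];print(tag,"top z",zt.round(1),np.median(t[:,2]).round(1),len(t),cv2.minAreaRect(t[:,:2].astype(np.float32)))
    sd=q[q[:,2]<196][:,:2]
    n=(near>22)&(near<58)&(C[...,2]>110)&(C[...,2]<155)&(h>15)&(h<34)&(s>60)
    f=C[n]
    for lo in(25,30,35,40,45):
        k=f[abs(np.linalg.norm(f[:,:2]-[573.5,91.5],axis=1)-lo-2.5)<2.5]
        if len(k):print("  noz",lo,len(k),k.mean(0).round(1),np.arctan2(k.mean(0)[1]-91.2,k.mean(0)[0]-573.5).round(3))
E
python3 chk.py 7
```

```text
13.35 [571.8  92.4 267.4] [ 1.  -0.3  0.8]
scene top z 204.1 203.8 270 ((572.719970703125, 91.15977478027344), (26.367982864379883, 25.6196231842041), 3.3802413940429688)
  noz 25 26 [572.6 119.  145.9] 1.602
  noz 30 30 [572.5 124.2 144.9] 1.601
  noz 35 29 [571.6 128.9 142.1] 1.622
  noz 40 32 [571.9 133.9 138.7] 1.608
  noz 45 23 [570.8 139.1 136.3] 1.628
wrist top z 204.1 203.5 1467 ((571.2001342773438, 92.82120513916016), (25.75012969970703, 26.33424186706543), 4.7011613845825195)
  noz 25 63 [569.7 118.6 146.5] 1.71
  noz 30 59 [569.3 123.6 146.3] 1.7
  noz 35 60 [568.8 128.6 144.7] 1.697
  noz 40 60 [568.2 133.7 141.1] 1.696
  noz 45 50 [568.4 138.4 137.9] 1.679
```

View pics/both7.png

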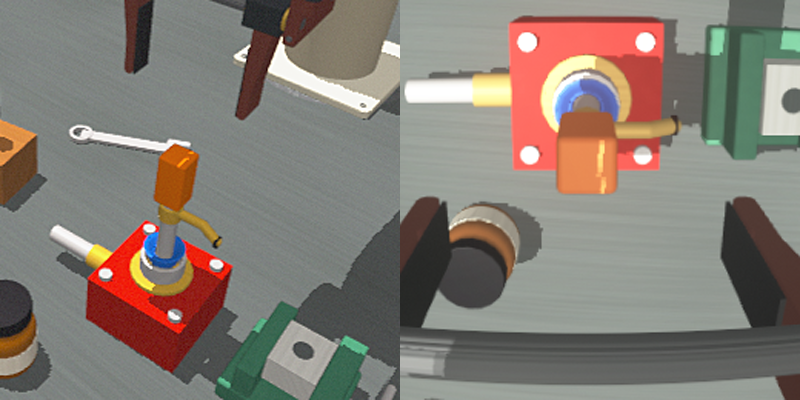

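```bash
python3 chk.py 8 | head -3; python3 - <<'E'
from h import *
from workcell import eyes
im=eyes.get_image("scene");cv2.imwrite("pics/scene8.png",im["frame"][...,::-1])
d1=pickle.load(open("im1.pkl","rb"))["scene"]
df=np.abs(im["frame"].astype(int)-d1["frame"]).max(-1)
for n,(u0,v0,u1,v1) in dict(jar=(245,328,300,398),wrench=(312,228,360,258),drift=(250,198,280,250)).items(): print(n,np.percentile(df[v0:v1,u0:u1],[50,95]))
E
```

```text
13.45 [571.3  92.3 265.5] [ 0.6 -0.7 -0.2]
scene top z 204.2 203.9 268 ((572.3177490234375, 91.49725341796875), (26.386335372924805, 25.158863067626953), 3.344052314758301)
  noz 25 27 [572.6 118.9 145.7] 1.605
jar [11. 18.]
wrench [12. 18.]
drift [12. 18.]
```

View pics/scene8.png

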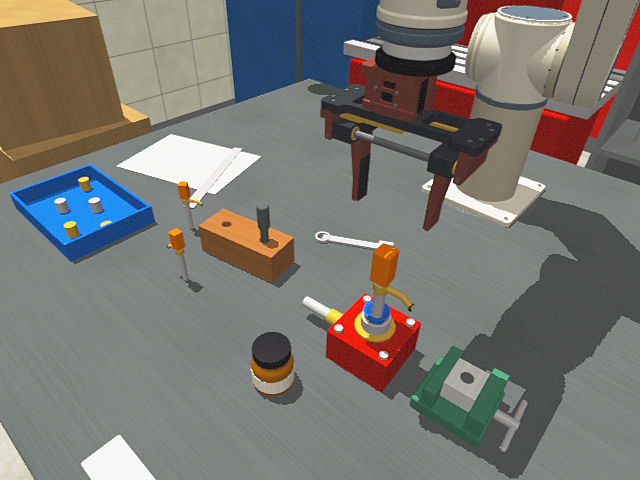

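The spout stands upright in the fitting at (380,290) with its nozzle pointing at the vice. The gripper is clear, and the jar, wrench and drift look the same as at the start.

```bash
python3 -c "
from workcell import ctrl
print(ctrl.close_job())"
```

```text
the job is handed in; nothing more can be done
None
```

I took the large orange-headed spout out of the rack and pushed it straight down into the blue-collared fitting until it was on the stop. I then let go, backed off about 108 mm upward, and handed the job in at about 13.5 s.

- **Grip and friction:** the jaws resisted up to about 8.6 N, then the tube slid at a steady 6 N or so.
- **Valve and stop:** the valve met the foot about 53–54 mm below the mouth. The stop came at about 56–57 mm, where the push climbed to about 12 N above sliding friction, so it stayed below 20 N.
- **Aim:** from the camera images the head sits within about 0.02 rad of the line to the workpiece. The nozzle readings from two cameras differ, about 0.04 rad to one side and 0.05 rad to the other, so they bracket that line.
- **Height:** the cameras put the head's top at z ≈ 204 mm, unchanged between two looks after release. That puts the foot about 56 mm deep, 0.7 mm shallower than the arm's own reading at release (about 57 mm). The gap is within camera accuracy but about as large as the press onto the stop, so the cameras alone can't confirm the spout is still fully on the stop. The arm was still pressing down slightly when I opened the gripper, and friction should hold the spout there.
- **Other objects:** the drift, jar and wrench match the first picture.

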